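# Prop the amber shield of the gel viewer open on its stay rod

## Task

Prop the gel viewer's amber shield open for band cutting: lift the shield by its bow handle until it leans back on its own, swing the stay rod up from the deck and past upright until it holds alone on its stop, then bring the shield forward again and lower it gently, never letting it drop, until it rests on the end of the stay. Leave the gel tray on the window and the things around the viewer where they are.

Things in the scene. Friction and masses are not known exactly. Their poses are not given: they have to be found in the camera images.
- viewer: gel viewer, a fixed white housing; place and yaw vary. Origin on the bench; its footprint is x -185 to +160, y -145 to +145 mm. x axis: from the user's side (front) to the hinge side (rear); y: along the hinge line; z up. Its flat top (deck) is 65 mm up, with a window in the middle; two hinge blocks at the rear rise to 120 mm
- shield (a joint): angle of the amber shield about its rear hinge line, rad: 0 shut (level), grows as the front edge rises and goes back, 1.57 upright, 1.745 on its back stop. No spring, light damping: ahead of upright it falls shut, beyond upright it leans on the stop and stays. Resting on the raised stay rod it reads 0.96. Mass 0.35 to 0.65 kg
- shield_hinge (a point): middle of the shield's hinge line, 112 mm above the bench, at viewer x +125, y 0 mm; axes as the viewer's, the hinge line lies along y. The shield's frame is 250 mm wide, 10 mm thick, and reaches from 10 to 190 mm from the hinge line. A rib under it (the catch, 13 mm tall, 148 to 155 mm from the hinge line) lies just ahead of the stay's end bar when it rests on it
- handle (a point): middle of the grip bar of the shield's bow handle: round, 13 mm thick, 110 mm long, parallel to the hinge line, 230 mm from it in the shield's plane, its axis 40 mm clear of the frame's edge; an 11 mm arm at each end. Turns with the shield: x axis towards the hinge line, z square to the outer face. Shut it is 47 mm above the deck; upright 342 mm above the bench
- stay (a joint): angle of the stay rod about its pivot, rad: 0 parked flat, pointing to the viewer's front (-x), beneath the shut shield; 1.57 upright; 1.955 leaning back on its stop. It turns freely, without a spring: ahead of upright it falls back flat; past upright it falls on to the stop and holds alone
- stay_pivot (a point): pivot of the stay rod, 85 mm above the bench, at viewer x -19, y -95 mm; axes as the viewer's; the rod swings about y. From here the rod, round steel 12 mm thick, runs straight for 146 mm; there it is bent square into an end bar. Bracket 30 mm wide and tall
- stay_end (a point): middle of the free part of the stay's end bar: round, 12 mm thick, square to the rod and parallel to the hinge line, reaching 74 mm to +y of the rod; this point is on its axis 37 mm from the rod's, 146 mm from the pivot line. Parked it lies level 20 mm above the bare deck, 21 mm from its front edge; on its stop 220 mm above the bench. Turns with the rod: x axis to the pivot
- shelf: fixed over-bench shelf behind the viewer. Origin on the bench under the middle of its board; axes as the viewer's. Board 110 (x) by 380 mm (y), underside 430 mm up, loaded to 550 mm; posts 25 mm square at x +40, y +-165 mm. Its front edge is just behind the leaning handle: hold the handle there with the tool tilted, its upper end to the viewer's front
- gel_tray: clear empty gel tray, 105 x 95 x 16 mm, loose on the viewer's window; origin in the middle of its underside. To be left in place
- reagent_bottle: closed reagent bottle, 68 mm thick, 165 mm tall, standing near the viewer; origin under its middle. To be left standing where it is
- tube_rack: tube rack, 75 x 140 x 50 mm, on the bench near the viewer; origin under its middle. To be left in place
- tip_box: pipette tip box, 88 x 123 x 72 mm, on the bench near the viewer; origin under its middle. To be left in place

How it is judged:
By the outcome, as a careful person would: the job done as asked, in the order asked, and still so for the second after the job is handed in, with the robot touching nothing.
It also fails if it takes over 64 s, if anything falls off the work surface, if the arm or the gripper's body presses on something with over 40 N, if the wrist force passes 120 N, or if a joint passes its speed limit or range.

## Robot

A 7-joint arm with a two-finger parallel gripper is mounted at the origin on the work surface. World frame = base frame: x ahead of the robot, y to its left, z up, the work surface at z = 0. Lengths are in m, angles in degrees, forces in N, time in s.
With the tool pointing down it reaches from about 0.425 to 1.025 m from the base axis. Payload 9.4 kg.
Tool frame: the origin (TCP) lies at the very end of the fingers, on their centre line; the grasp point (between the pads) lies 19 mm behind it; z points along the fingers, y is the line along which they close (so a half turn about z gives the same grasp; the last joint's range is limited). The gripper opens to 85 mm and grips with 20 to 120 N. Pads are 22 mm wide; open, the fingers measure 114 mm over their backs; the gripper's body (76 mm by 85 mm) begins 54 mm behind the grasp point. The pads swing forward as they close: fully open they stand 13 mm farther back than shut.
Start: joints at [-73.15, 34.337, -0.143, 91.639, 0.103, 54.024, -4.572], TCP at [0.263, 0.676, 0.231] pointing down, gripper open.
Joint ranges: [-147.43, 147.43], [-19.82, 112.94], [-74.19, 73.91], [6.32, 146.72], [-59.91, 239.91], [6.04, 106.73], [-150.56, 150.56]. Speed limits (degrees/s): [127.2, 127.2, 172.46, 172.46, 180, 180, 180].

## Interface

Orientations are given as a 3x3 rotation matrix whose columns are the frame's x, y, z axes.
In Python, from workcell import bot, read_camera, ticket, spotter gives the robot as it stands. The module is installed in compiled form; this text tells all that it offers.
- The arm moves only by the tool servo_tool, never from a script. Its argument "commands" is a list of rows, each a list of 3 entries, a list of its own where there are three numbers: the shift along the world's x, y, z in m, then the turn, a rotation vector about the world's x, y, z in rad, then the opening, from 0 (shut) to 1 (fully open). In form: [[[dx, dy, dz], [rx, ry, rz], claw], ...]. A call has 1 to 5 rows; each row is the pose to reach, as a shift and turn from the pose commanded when the call began; what a row does not reach only later rows make up. A row lasts 1/8 s, in which the tool goes at most 62.5 mm and 10.7 degrees, less where a joint would pass 70% of its speed; a pose out of reach is approached as far as the arm can. A call with a gripper value outside its range is refused whole. The fingers move at their own pace and stop on an object; "grip_force" is the grip in N (left out, the last holds). Time passes only in rows, so rows that repeat a pose let the fingers close. It gives the time, the measured TCP pose, the force, the opening and the grip force at its end, in the units of the state.
- bot.state(): the state, without advancing time (a new reading comes with each control period).
- read_camera(name): name is "scene" or "top" or "wrist"; returns a dict with "color" (420x560x3 uint8, blue, green, red), "mtx" (3x3 intrinsics, pixels), "dist_coeffs" ([k1, k2, p1, p2, k3] as OpenCV has them; the pictures are not rectified), "view" (4x4, takes a point from world to camera coordinates); the wrist camera has in their place "mount" (4x4, takes a point from camera to tool coordinates, whose origin is the TCP and whose axes are the flange's). Camera axes: x right, y down, z forward; pixel columns grow to the right and rows downward; lengths in m; the calibration is good to about 2 mm. A picture is of the moment at which its call begins: read the wrist's pose just before it. There is no depth.
- ticket.hand_in(): hands the job in; it is judged then, once.
Trained networks look in a picture, given as the dict that the camera call returned (one of the last four; its "shot" number tells which), for a name from the list of things; names that differ only in an ending like _2 or _b are one class to them, and where a whole thing is asked for, a point or a joint stands for the part that bears it (a point fixed in the world has none). Each returns a list of dicts, best first, with "confidence" (0 to 1); they miss things now and then, are a little off and sometimes report something else, mostly with a low value. They report only what shows in the picture. A call takes as long as a camera call.
- spotter.spot_in(picture, target): "rect" ([left, top, right, bottom] as shares, 0 to 1, of the picture: columns of its width, rows of its height, round what is visible of it).
- spotter.pinpoint(picture, target): "at" ([column, row] as shares, 0 to 1, of the picture: columns of its width, rows of its height: a listed point, or the origin of a listed thing).
The state is a dict: "clock": time; "joints": joint angles; "dq": joint speeds; "effort": joint torques, N m; "position": TCP position; "tcp_rot": TCP orientation; "contact_force": force on the tool from outside, world axes, zero at the start; "torque": the same for the moment, N m; "opening": finger opening in m; "grip_force": force on a finger pad.
Only numpy, scipy, OpenCV 4.12 (cv2) and the standard library are available. Lean on these libraries where they do the work, as an engineer would, in place of code of your own. Each camera call takes 0.05 s, during which the arm holds its last target. There are 200 camera calls.

## Working session

There is one attempt and no reset: what is moved stays moved. The work goes in short steps, Python scripts to look and compute and a tool call to move; the robot and the scene stay as the last step left them, time stands still between calls to the robot, and variables do not carry over. Pictures are saved under pics/ and viewed, at most 10 in all, crops included, and the job is handed in when it is done.

Besides the shell and the picture viewer there is one more tool, called after "Request:" by a JSON object that holds its "op" and its "data". servo_tool: Moves the arm, as the interface text tells. Its arguments: {"type":"object","properties":{"commands":{"type":"array","items":{"type":"array"}},"grip_force":{"type":"number"}},"required":["commands"]}

```bash
mkdir -p pics; cat > h.py <<'E'
import numpy as np, cv2
from workcell import bot, read_camera, ticket, spotter
def ray(p,at):
    h,w=p["color"].shape[:2]
    uv=np.array([[[at[0]*w,at[1]*h]]],float)
    n=cv2.undistortPoints(uv,p["mtx"],p["dist_coeffs"])[0,0]
    V=np.array(p["view"]); R,t=V[:3,:3],V[:3,3]
    return -R.T@t, R.T@np.array([n[0],n[1],1.])
def atz(p,at,z):
    o,d=ray(p,at); return o+d*(z-o[2])/d[2]
def tri(rs):
    A=0;b=0
    for o,d in rs:
        d=d/np.linalg.norm(d);P=np.eye(3)-np.outer(d,d);A=A+P;b=b+P@o
    return np.linalg.solve(A,b)
E
python3 - <<'E'
from h import *
np.set_printoptions(precision=3,suppress=True)
ps={n:read_camera(n) for n in("scene","top")}
for n,p in ps.items(): cv2.imwrite(f"pics/{n}0.png",p["color"])
for t,z in dict(viewer=0,shield_hinge=.112,handle=.112,stay_pivot=.085,stay_end=.085,shelf=0,gel_tray=.065,reagent_bottle=0,tube_rack=0,tip_box=0).items():
    rs=[]
    for n,p in ps.items():
        r=spotter.pinpoint(p,t)
        if r: print(t,n,round(r[0]["confidence"],2),np.array(r[0]["at"])*[560,420],atz(p,r[0]["at"],z)); rs.append(ray(p,r[0]["at"]))
    if len(rs)==2: print("   tri",tri(rs))
s=bot.state();print(s)
E
```

```text
viewer scene 0.77 [264.712 215.502] [ 0.548 -0.061  0.   ]
shield_hinge scene 0.64 [310.52 203.91] [0.625 0.031 0.112]
shield_hinge top 0.73 [247.184 190.302] [0.618 0.031 0.112]
   tri [0.62  0.033 0.105]
handle scene 0.57 [217.224 181.02 ] [ 0.483 -0.158  0.112]
handle top 0.76 [337.512 249.606] [ 0.495 -0.151  0.112]
   tri [ 0.493 -0.154  0.122]
stay_pivot scene 0.69 [243.488 229.32 ] [ 0.621 -0.136  0.085]
stay_pivot top 0.92 [326.48 189.21] [ 0.626 -0.134  0.085]
   tri [ 0.625 -0.135  0.09 ]
stay_end scene 0.87 [186.816 203.49 ] [ 0.503 -0.244  0.085]
stay_end top 0.98 [375.424 245.196] [ 0.506 -0.233  0.085]
   tri [ 0.505 -0.239  0.084]
shelf top 0.72 [338.296 248.808] [ 0.508 -0.166  0.   ]
reagent_bottle scene 0.78 [224.672 296.688] [ 0.732 -0.223  0.   ]
reagent_bottle top 0.56 [359.912 155.19 ] [ 0.73  -0.224  0.   ]
   tri [ 0.731 -0.224 -0.002]
tube_rack scene 0.61 [133.672 239.4  ] [ 0.503 -0.399  0.   ]
tube_rack top 0.79 [445.48  240.996] [ 0.524 -0.412  0.   ]
   tri [ 0.521 -0.398  0.029]
tip_box scene 0.58 [158.2   192.108] [ 0.378 -0.308  0.   ]
tip_box top 0.57 [402.584 306.6  ] [ 0.378 -0.305  0.   ]
   tri [ 0.378 -0.307 -0.002]
{'clock': 1.1, 'joints': array([-73.151,  34.337,  -0.141,  91.639,   0.104,  54.025,  -4.572]), 'dq': array([-0.08 ,  0.037,  0.008, -0.013, -0.008,  0.055,  0.027]), 'effort': array([  0.002, -77.623,   1.565, -25.837,   0.013,   0.002,   0.   ]), 'position': array([0.263, 0.676, 0.231]), 'tcp_rot': array([[-0.932,  0.362,  0.   ],
       [ 0.362,  0.932, -0.   ],
       [-0.   , -0.   , -1.   ]]), 'contact_force': array([ 0.592,  0.069, -0.823]), 'torque': array([ 0.002, -0.024, -0.006]), 'grip_force': 0.0, 'opening': 0.08504459035188187}
```

View pics/scene0.png

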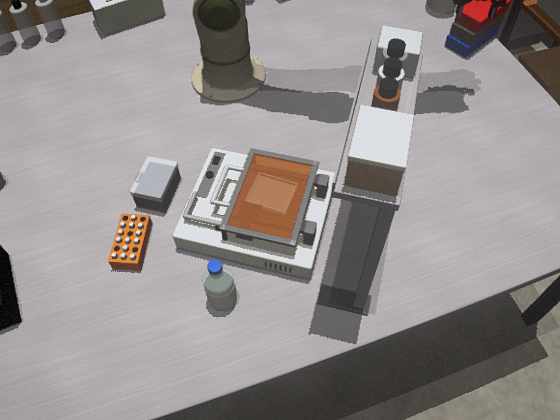

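View pics/top0.png

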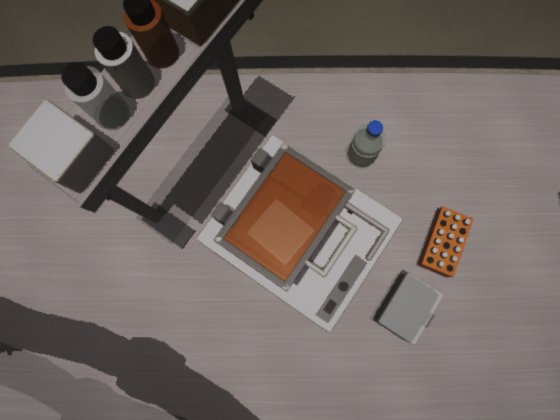

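The pictures show the shield shut, with its handle near (217,181) in the scene view. The stay bar is at (375,245) in the top view, the shelf is behind the hinge side, and the network points agree with all of this. Next I fit the viewer's pose.

```bash
cat >> h.py <<'E'
from scipy.optimize import least_squares
LOC=dict(shield_hinge=(.125,0,.112),handle=(-.105,0,.112),stay_pivot=(-.019,-.095,.085),stay_end=(-.165,-.058,.085),viewer=(0,0,0))
def proj(p,X):
    V=np.array(p["view"]);c=V[:3,:3]@X+V[:3,3]
    return cv2.projectPoints(c[None],np.zeros(3),np.zeros(3),p["mtx"],p["dist_coeffs"])[0].ravel()
def w(pose,l):
    c,s=np.cos(pose[2]),np.sin(pose[2]); return np.array([pose[0]+c*l[0]-s*l[1],pose[1]+s*l[0]+c*l[1],l[2]])
def fit(ps):
    obs=[(p,LOC[t],np.array(r[0]["at"])*[560,420]) for p in ps for t in LOC for r in [spotter.pinpoint(p,t)] if r and r[0]["confidence"]>.5]
    f=lambda q:np.concatenate([proj(p,w(q,l))-o for p,l,o in obs])
    return least_squares(f,[.548,-.07,.96],loss="soft_l1"),f
E
python3 - <<'E'
from h import *
np.set_printoptions(precision=4,suppress=True)
r,f=fit([read_camera("scene"),read_camera("top")])
q=r.x;print(q,np.degrees(q[2]),f(q).reshape(-1,2).round(1).tolist())
np.save("q.npy",q)
for t in LOC: print(t,w(q,LOC[t]))
a=np.radians(30)
vx=np.array([np.cos(q[2]),np.sin(q[2]),0])
tz=np.sin(a)*vx+[0,0,-np.cos(a)]
tcp=w(q,LOC["handle"])+.019*tz
print("tz",tz,"tcp",tcp,"pre",tcp-.15*tz)
E
```

```text
[ 0.5537 -0.0678  0.9664] 55.3721101235274 [[2.9, -1.8], [3.3, -1.1], [0.3, 1.5], [2.9, -0.3], [-0.3, 0.6], [0.7, 0.2], [1.0, -0.4], [4.4, 0.4], [0.3, 0.1]]
shield_hinge [0.6247 0.035  0.112 ]
handle [ 0.494  -0.1542  0.112 ]
stay_pivot [ 0.6211 -0.1374  0.085 ]
stay_end [ 0.5077 -0.2366  0.085 ]
viewer [ 0.5537 -0.0678  0.    ]
tz [ 0.2841  0.4114 -0.866 ] tcp [ 0.4994 -0.1464  0.0955] pre [ 0.4568 -0.2081  0.2254]
```

Request:
{"op": "servo_tool", "data": {"commands": [[[0.077,-0.426,0.08],[0,0,0],0.45],[[0.077,-0.426,0.08],[0,0,0],0.45],[[0.077,-0.426,0.08],[0,0,0],0.45],[[0.077,-0.426,0.08],[0,0,0],0.45],[[0.077,-0.426,0.08],[0,0,0],0.45]]}}

```text
clock: 2.33
position: [0.3177, 0.3714, 0.2886]
tcp_rot: [[-0.932, 0.362, 0.001], [0.362, 0.932, 0.001], [-0.0, 0.001, -1.0]]
contact_force: [1.2, 0.3, -0.3]
opening: 0.0383
grip_force: 0.0
```

Request:
{"op": "servo_tool", "data": {"commands": [[[0.022,-0.121,0.02],[0,0,0],0.45],[[0.022,-0.121,0.02],[0,0,0],0.45],[[0.139,-0.579,-0.03],[0,0,0],0.45],[[0.139,-0.579,-0.03],[0,0,0],0.45],[[0.139,-0.579,-0.03],[0,0,0],0.45]]}}

```text
clock: 2.95
position: [0.3859, 0.0698, 0.2887]
tcp_rot: [[-0.932, 0.362, 0.002], [0.362, 0.932, 0.001], [-0.001, 0.001, -1.0]]
contact_force: [1.4, 0.4, -0.2]
opening: 0.0385
grip_force: 0.0
```

```bash
cat >> h.py <<'E'
from scipy.spatial.transform import Rotation as Ro
def goal(q,tilt):
    "tool rotation: y along viewer x (tilted), z down leaning to viewer rear by tilt deg"
    a=np.radians(tilt);vx=np.array([np.cos(q[2]),np.sin(q[2]),0]);z=np.sin(a)*vx-np.array([0,0,np.cos(a)])
    y=np.cos(a)*vx+np.array([0,0,np.sin(a)]); return np.c_[np.cross(y,z),y,z]
def delta(P,R,off=0):
    s=bot.state();r=Ro.from_matrix(R@np.array(s["tcp_rot"]).T).as_rotvec()
    return (P-s["position"]).round(4),r.round(3)
E
python3 - <<'E'
from h import *
q=np.load("q.npy");R=goal(q,30);P=w(q,LOC["handle"])+.019*R[:,2]
s=bot.state();print(s["position"],s["joints"])
print(delta(P-.12*R[:,2],R))
E
```

```text
[0.38593205 0.0698305  0.28873311] [-29.92700643   6.24369535  12.72940375 128.77818459  -1.96107825
  45.03482441  52.88976674]
(array([ 0.0794, -0.2656, -0.0893]), array([ 0.463, -0.244, -0.228]))
```

Request:
{"op": "servo_tool", "data": {"commands": [[[0.02,-0.08,0.01],[0.1,-0.05,-0.05],0.45],[[0.06,-0.2,0.0],[0.463,-0.244,-0.228],0.45],[[0.0794,-0.2656,-0.06],[0.463,-0.244,-0.228],0.45],[[0.0794,-0.2656,-0.0893],[0.463,-0.244,-0.228],0.45],[[0.0794,-0.2656,-0.0893],[0.463,-0.244,-0.228],0.45]]}}

```text
clock: 3.58
position: [0.4427, -0.1202, 0.2382]
tcp_rot: [[-0.829, 0.489, 0.27], [0.559, 0.723, 0.407], [0.004, 0.488, -0.873]]
contact_force: [2.6, 1.1, 0.3]
opening: 0.0386
grip_force: 0.0
```

Request:
{"op": "servo_tool", "data": {"commands": [[[0,0,0],[0,0,0],0.45]]}}

```text
clock: 3.7
position: [0.4409, -0.1249, 0.2357]
tcp_rot: [[-0.824, 0.5, 0.267], [0.567, 0.719, 0.402], [0.009, 0.483, -0.876]]
contact_force: [-0.5, 0.7, -0.2]
opening: 0.0382
grip_force: 0.0
```

```bash
cat >> h.py <<'E'
def wrist():
    s=bot.state();p=read_camera("wrist");T=np.eye(4);T[:3,:3]=s["tcp_rot"];T[:3,3]=s["position"]
    p["view"]=np.linalg.inv(T@np.array(p["mount"])); return p
E
python3 - <<'E'
from h import *
np.set_printoptions(precision=4,suppress=True)
q=np.load("q.npy");R=goal(q,30);P=w(q,LOC["handle"])+.019*R[:,2]
p=wrist();cv2.imwrite("pics/w1.png",p["color"])
for t in("handle","stay_end","stay_pivot"):
  r=spotter.pinpoint(p,t)
  if r: print(t,r[0],atz(p,r[0]["at"],LOC[t][2]),w(q,LOC[t]))
s=bot.state();print(s["joints"],s["position"])
print(delta(P,R),"pre",delta(P-.12*R[:,2],R))
E
```

```text
handle {'at': [0.3914, 0.6531], 'confidence': 0.67} [ 0.492  -0.1551  0.112 ] [ 0.494  -0.1542  0.112 ]
stay_end {'at': [0.4545, 0.8945], 'confidence': 0.37} [ 0.6433 -0.2093  0.085 ] [ 0.5077 -0.2366  0.085 ]
[ 13.334   18.4623  18.7551 131.1125 -54.0658  44.8306 131.2189] [ 0.4417 -0.1182  0.2383]
(array([ 0.0577, -0.0282, -0.1427]), array([ 0.01 , -0.017, -0.014])) pre (array([ 0.0236, -0.0776, -0.0388]), array([ 0.01 , -0.017, -0.014]))
```

```bash
python3 - <<'E'
from h import *
q=np.load("q.npy");R=goal(q,12);P=w(q,LOC["handle"])+.019*R[:,2]
print("pre",delta(P-.07*R[:,2],R),"down",.07*R[:,2], P)
E
```

```text
pre (array([ 0.0463, -0.0448, -0.0764]), array([-0.249,  0.16 , -0.013])) down [ 0.00827013  0.01197575 -0.06847033] [ 0.49626663 -0.15097446  0.0934152 ]
```

Request:
{"op": "servo_tool", "data": {"commands": [[[0.02,-0.02,0],[-0.18,0.115,-0.01],0.45],[[0.046,-0.045,-0.04],[-0.249,0.16,-0.013],0.45],[[0.046,-0.045,-0.076],[-0.249,0.16,-0.013],0.45],[[0.046,-0.045,-0.076],[-0.249,0.16,-0.013],0.45],[[0.046,-0.045,-0.076],[-0.249,0.16,-0.013],0.45]]}}

```text
clock: 4.53
position: [0.4878, -0.1636, 0.1632]
tcp_rot: [[-0.822, 0.557, 0.12], [0.569, 0.804, 0.171], [-0.001, 0.209, -0.978]]
contact_force: [-0.1, -0.3, -0.1]
opening: 0.038
grip_force: 0.0
```

```bash
python3 - <<'E'
from h import *
np.set_printoptions(precision=4,suppress=True)
q=np.load("q.npy");R=goal(q,12);P=w(q,LOC["handle"])+.019*R[:,2]
p=wrist();cv2.imwrite("pics/w2.png",p["color"])
for t in("handle","stay_end","stay_pivot"):
  r=spotter.pinpoint(p,t)
  if r: print(t,r[0],atz(p,r[0]["at"],LOC[t][2]),w(q,LOC[t]))
s=bot.state();print(s["joints"],s["position"])
print(delta(P,R))
E
```

```text
handle {'at': [0.4984, 0.5505], 'confidence': 0.85} [ 0.4917 -0.1548  0.112 ] [ 0.494  -0.1542  0.112 ]
stay_end {'at': [0.3461, 0.7145], 'confidence': 0.62} [ 0.5069 -0.24    0.085 ] [ 0.5077 -0.2366  0.085 ]
stay_pivot {'at': [0.9857, 0.5119], 'confidence': 0.24} [0.658  0.0597 0.085 ] [ 0.6211 -0.1374  0.085 ]
[  4.1512  26.9329  21.7273 125.9364 -41.7207  33.3613 114.9124] [ 0.4879 -0.1645  0.1632]
(array([ 0.0083,  0.0135, -0.0698]), array([0.   , 0.003, 0.003]))
```

View pics/w2.png

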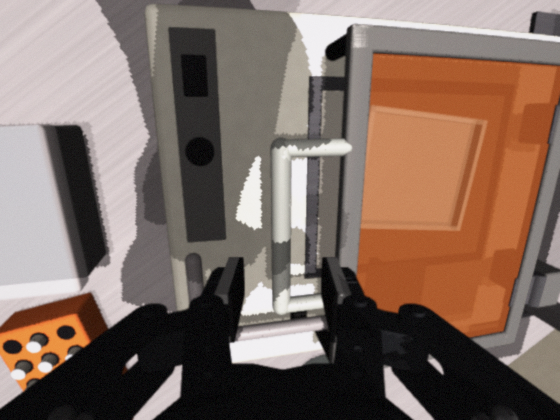

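The wrist view shows the handle bar at column 281, rows 150–305, centred between the fingers. The stay's end bar is at about (190,275), outside them. I'll go down and grip.

Request:
{"op": "servo_tool", "data": {"commands": [[[0.004,0.007,-0.035],[0,0,0],0.45],[[0.007,0.013,-0.07],[0,0,0],0.45],[[0.007,0.013,-0.07],[0,0,0],0.45],[[0.007,0.013,-0.07],[0,0,0],0.05],[[0.007,0.013,-0.07],[0,0,0],0.05]], "grip_force": 35}}

```text
clock: 5.35
position: [0.4952, -0.1519, 0.0933]
tcp_rot: [[-0.821, 0.558, 0.121], [0.571, 0.803, 0.17], [-0.003, 0.209, -0.978]]
contact_force: [-1.1, 0.5, 3.8]
opening: 0.012
grip_force: 34.0
```

Request:
{"op": "servo_tool", "data": {"commands": [[[0,0,0],[0,0,0],0.05],[[0,0,0],[0,0,0],0.05]]}}

```text
clock: 5.6
position: [0.4952, -0.1519, 0.0932]
tcp_rot: [[-0.821, 0.557, 0.122], [0.57, 0.804, 0.17], [-0.003, 0.209, -0.978]]
contact_force: [-1.3, -1.0, 10.0]
opening: 0.0117
grip_force: 34.5
```

```bash
cat > arc.py <<'E'
from h import *
import sys,json
# usage: arc radius-pivot name, list of (theta_deg,tilt)
def plan(piv,r,y,wps,s=None,n=5):
    "rows: cumulative pos shift & rotvec per call of n rows, starting from the measured first waypoint"
    q=np.load("q.npy")
    def pose(th,ti):
        a=np.radians(th);R=goal(q,ti);return w(q,(piv[0]-r*np.cos(a),y,piv[1]+r*np.sin(a)))+.019*R[:,2],R
    for i in range(0,len(wps)-1,n):
        P0,R0=pose(*wps[i]);print("call from",wps[i])
        for k in wps[i+1:i+1+n]:
            P,R=pose(*k);print(json.dumps([[float(v) for v in (P-P0).round(4)],[float(v) for v in Ro.from_matrix(R@R0.T).as_rotvec().round(3)]]),k)
E
python3 - <<'E'
from arc import *
s=bot.state();print(s["position"],s["joints"],s["grip_force"],s["opening"])
ths=[0,2,5,9,13,18,23,28,33,38,43,48,53,58,63,68,73,78,83,88,92,95,97,98.5,99.5,100]
plan((.125,.112),.230,0,[(t,12+min(1,max(0,t-15)/70)*18) for t in ths])
E
```

```text
[ 0.49521717 -0.15185262  0.09322207] [  8.92221254  33.31822188  13.05587614 128.28468034 -51.4564437
  24.22596808 123.21379449] 34.507116079330444 0.011667210872677728
call from (0, 12.0)
[[0.0001, 0.0001, 0.008], [0.0, 0.0, 0.0]] (2, 12.0)
[[0.0005, 0.0007, 0.02], [0.0, 0.0, 0.0]] (5, 12.0)
[[0.0016, 0.0023, 0.036], [0.0, 0.0, 0.0]] (9, 12.0)
[[0.0033, 0.0049, 0.0517], [0.0, 0.0, 0.0]] (13, 12.0)
[[0.0065, 0.0095, 0.0711], [0.011, -0.008, -0.0]] (18, 12.771428571428572)
call from (18, 12.771428571428572)
[[0.0042, 0.0061, 0.0189], [0.018, -0.013, 0.0]] (23, 14.057142857142857)
[[0.0094, 0.0136, 0.0371], [0.037, -0.026, -0.0]] (28, 15.342857142857143)
[[0.0154, 0.0223, 0.0545], [0.055, -0.038, -0.0]] (33, 16.628571428571426)
[[0.0222, 0.0322, 0.071], [0.074, -0.051, -0.0]] (38, 17.914285714285715)
[[0.0299, 0.0433, 0.0864], [0.092, -0.064, -0.0]] (43, 19.2)
call from (43, 19.2)
[[0.0084, 0.0121, 0.0142], [0.018, -0.013, 0.0]] (48, 20.485714285714288)
[[0.0174, 0.0252, 0.0271], [0.037, -0.026, 0.0]] (53, 21.771428571428572)
[[0.027, 0.0391, 0.0387], [0.055, -0.038, 0.0]] (58, 23.057142857142857)
[[0.0371, 0.0538, 0.0487], [0.074, -0.051, 0.0]] (63, 24.34285714285714)
[[0.0477, 0.0691, 0.0572], [0.092, -0.064, 0.0]] (68, 25.628571428571426)
call from (68, 25.628571428571426)
[[0.011, 0.0159, 0.0069], [0.018, -0.013, 0.0]] (73, 26.914285714285715)
[[0.0222, 0.0322, 0.0121], [0.037, -0.026, -0.0]] (78, 28.2)
[[0.0337, 0.0488, 0.0156], [0.055, -0.038, -0.0]] (83, 29.485714285714284)
[[0.0451, 0.0653, 0.0173], [0.063, -0.043, 0.0]] (88, 30)
[[0.0542, 0.0786, 0.0173], [0.063, -0.043, 0.0]] (92, 30)
call from (92, 30)
[[0.0068, 0.0099, -0.0007], [0.0, 0.0, 0.0]] (95, 30)
[[0.0114, 0.0165, -0.0016], [0.0, 0.0, 0.0]] (97, 30)
[[0.0148, 0.0214, -0.0024], [0.0, 0.0, 0.0]] (98.5, 30)
[[0.017, 0.0246, -0.003], [0.0, 0.0, 0.0]] (99.5, 30)
[[0.0181, 0.0263, -0.0034], [0.0, 0.0, 0.0]] (100, 30)
```

Request:
{"op": "servo_tool", "data": {"commands": [[[0,0,0.008],[0,0,0],0.05],[[0.0005,0.0007,0.02],[0,0,0],0.05],[[0.0016,0.0023,0.036],[0,0,0],0.05],[[0.0033,0.0049,0.0517],[0,0,0],0.05],[[0.0065,0.0095,0.0711],[0.011,-0.008,0],0.05]]}}

```text
clock: 6.22
position: [0.501, -0.1433, 0.1641]
tcp_rot: [[-0.821, 0.557, 0.128], [0.571, 0.801, 0.179], [-0.003, 0.22, -0.976]]
contact_force: [1.8, -4.6, -2.2]
opening: 0.0117
grip_force: 34.0
```

Request:
{"op": "servo_tool", "data": {"commands": [[[0.0042,0.0061,0.0189],[0.018,-0.013,0],0.05],[[0.0094,0.0136,0.0371],[0.037,-0.026,0],0.05],[[0.0154,0.0223,0.0545],[0.055,-0.038,0],0.05],[[0.0222,0.0322,0.071],[0.074,-0.051,0],0.05],[[0.0299,0.0433,0.0864],[0.092,-0.064,0],0.05]]}}

```text
clock: 6.85
position: [0.53, -0.1016, 0.251]
tcp_rot: [[-0.819, 0.541, 0.19], [0.573, 0.775, 0.266], [-0.003, 0.327, -0.945]]
contact_force: [-1.9, -7.8, 3.1]
opening: 0.0115
grip_force: 35.6
```

```bash
cat >> h.py <<'E'
def shield():
    "tool grasp point in viewer coords, shield angle & radius"
    q=np.load("q.npy");s=bot.state();g=s["position"]-.019*np.array(s["tcp_rot"])[:,2]
    d=g[:2]-q[:2];c,sn=np.cos(q[2]),np.sin(q[2]);x=c*d[0]+sn*d[1];y=-sn*d[0]+c*d[1]
    print("grasp viewer",np.round([x,y,g[2]],4),"shield",np.degrees(np.arctan2(g[2]-.112,.125-x)).round(1),np.hypot(g[2]-.112,.125-x).round(4),
     "stay",np.degrees(np.arctan2(g[2]-.085,-.019-x)).round(1),np.hypot(g[2]-.085,-.019-x).round(4))
    print("tilt",np.degrees(np.arccos(-np.array(s["tcp_rot"])[2,2])).round(1),"j",s["joints"].round(1),"F",s["contact_force"].round(1),"op",s["opening"],s["grip_force"],"t",s["clock"])
E
python3 -c "
from h import *;shield();p=read_camera('top');cv2.imwrite('pics/t2.png',p['color'])"
```

```text
grasp viewer [-0.0475  0.0004  0.269 ] shield 42.3 0.2332 stay 81.2 0.1861
tilt 19.1 j [ -2.   20.2  23.4 121.1 -40.9  42.4 106.1] F [-1.9 -7.8  3.1] op 0.011517790041344456 35.55359423160553 t 6.85
```

Request:
{"op": "servo_tool", "data": {"commands": [[[0.0084,0.0121,0.0142],[0.018,-0.013,0],0.05],[[0.0174,0.0252,0.0271],[0.037,-0.026,0],0.05],[[0.027,0.0391,0.0387],[0.055,-0.038,0],0.05],[[0.0371,0.0538,0.0487],[0.074,-0.051,0],0.05],[[0.0477,0.0691,0.0572],[0.092,-0.064,0],0.05]]}}

```text
clock: 7.52
position: [0.5791, -0.0303, 0.3079]
tcp_rot: [[-0.82, 0.514, 0.25], [0.572, 0.74, 0.353], [-0.003, 0.433, -0.901]]
contact_force: [6.9, -4.2, -6.8]
opening: 0.0116
grip_force: 36.6
```

Request:
{"op": "servo_tool", "data": {"commands": [[[0.011,0.0159,0.0069],[0.018,-0.013,0],0.05],[[0.0222,0.0322,0.0121],[0.037,-0.026,0],0.05],[[0.0337,0.0488,0.0156],[0.055,-0.038,0],0.05],[[0.0451,0.0653,0.0173],[0.063,-0.043,0],0.05],[[0.0542,0.0786,0.0173],[0.063,-0.043,0],0.05]]}}

```text
clock: 8.15
position: [0.6341, 0.05, 0.3242]
tcp_rot: [[-0.821, 0.494, 0.287], [0.571, 0.711, 0.411], [-0.001, 0.501, -0.865]]
contact_force: [3.4, -3.4, 3.2]
opening: 0.012
grip_force: 38.2
```

```bash
python3 -c "
from h import *;shield();p=read_camera('scene');cv2.imwrite('pics/s2.png',p['color'])"
```

```text
grasp viewer [0.1331 0.0009 0.3406] shield 92.0 0.2287 stay 120.8 0.2974
tilt 30.1 j [-10.6  19.4  18.2 112.7 -49.1  44.3  95.9] F [ 3.4 -3.4  3.2] op 0.011992762804092286 38.22183966636658 t 8.15
```

View pics/s2.png

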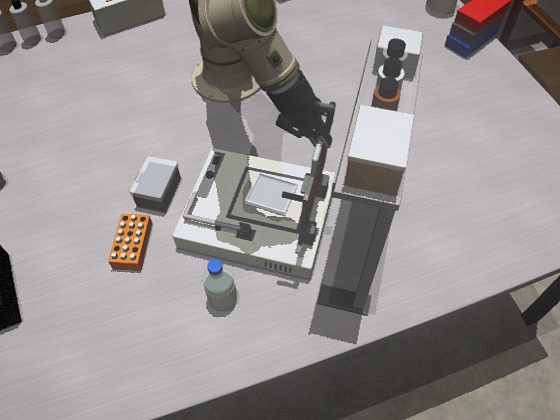

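The shield stands upright in the gripper at about (318,180). The shelf box is clear to the right, the tray is untouched at (272,193), and the stay is parked at about (200,215).

Request:
{"op": "servo_tool", "data": {"commands": [[[0.0068,0.0099,-0.0007],[0,0,0],0.05],[[0.0114,0.0165,-0.0016],[0,0,0],0.05],[[0.0148,0.0214,-0.0024],[0,0,0],0.05],[[0.0174,0.0252,-0.003],[0,0,0],0.05],[[0.0174,0.0252,-0.003],[0,0,0],0.05]]}}

```text
clock: 8.82
position: [0.6512, 0.0748, 0.3205]
tcp_rot: [[-0.821, 0.494, 0.286], [0.571, 0.711, 0.41], [-0.001, 0.5, -0.866]]
contact_force: [4.4, -3.4, 0.9]
opening: 0.0118
grip_force: 38.8
```

```bash
python3 -c "
from h import *;shield()"
```

```text
grasp viewer [0.1633 0.0009 0.337 ] shield 99.7 0.2282 stay 125.9 0.311
tilt 30.0 j [-12.8  20.6  17.7 111.3 -49.3  43.2  93.6] F [ 4.4 -3.4  0.9] op 0.011793645960237372 38.78117501735687 t 8.825
```

Request:
{"op": "servo_tool", "data": {"commands": [[[0,0,0],[0,0,0],0.2],[[0,0,0],[0,0,0],0.38],[[0,0,0],[0,0,0],0.38],[[-0.008,-0.012,0.026],[0,0,0],0.38],[[-0.02,-0.029,0.06],[0,0,0],0.38]]}}

```text
clock: 9.45
position: [0.6296, 0.046, 0.3804]
tcp_rot: [[-0.822, 0.494, 0.283], [0.569, 0.712, 0.411], [0.002, 0.499, -0.867]]
contact_force: [0.2, -0.6, -0.5]
opening: 0.0325
grip_force: 0.0
```

```bash
python3 - <<'E'
from h import *
np.set_printoptions(precision=4,suppress=True)
shield()
q=np.load("q.npy")
p=read_camera("scene");t=read_camera("top");cv2.imwrite("pics/s3.png",p["color"])
rs=[]
for c in(p,t):
  r=spotter.pinpoint(c,"handle"); print(r[:1]); 
  if r: rs.append(ray(c,r[0]["at"]))
if len(rs)==2:
  h=tri(rs);d=h[:2]-q[:2];x=np.cos(q[2])*d[0]+np.sin(q[2])*d[1];print(h,x,np.degrees(np.arctan2(h[2]-.112,.125-x)))
print("exp",w(q,(.165,0,.3385)))
R=goal(q,0);P=w(q,LOC["stay_end"])+.014*R[:,2]
print("stay pre",delta(P-[0,0,-.10],R))
E
```

```text
grasp viewer [0.1273 0.0022 0.3969] shield 90.5 0.2849 stay 115.1 0.3445
tilt 29.9 j [-12.6  15.9  20.8 108.9 -43.5  49.9  89.1] F [ 0.2 -0.6 -0.5] op 0.03246788818764978 0.0 t 9.45
[{'at': [0.5971, 0.3405], 'confidence': 0.78}]
[{'at': [0.368, 0.3276], 'confidence': 0.56}]
[0.6448 0.0683 0.3376] 0.16376687697345577 99.75136565491374
exp [0.6474 0.0679 0.3385]
stay pre (array([-0.1226, -0.2821, -0.2103]), array([-0.431,  0.3  ,  0.002]))
```

Request:
{"op": "servo_tool", "data": {"commands": [[[-0.03,-0.045,0.015],[0,0,0],0.38],[[-0.05,-0.1,0],[-0.1,0.07,0],0.38],[[-0.08,-0.15,-0.03],[-0.25,0.17,0],0.38],[[-0.1,-0.2,-0.06],[-0.4,0.28,0],0.38],[[-0.1226,-0.25,-0.1],[-0.431,0.3,0.002],0.38]]}}

```text
clock: 10.28
position: [0.5119, -0.197, 0.2835]
tcp_rot: [[-0.827, 0.562, -0.003], [0.563, 0.827, -0.003], [0.001, -0.004, -1.0]]
contact_force: [1.4, -0.3, -1.2]
opening: 0.0327
grip_force: 0.0
```

```bash
python3 - <<'E'
from h import *
q=np.load("q.npy");shield()
R=goal(q,0);P=w(q,LOC["stay_end"])+.014*R[:,2]
print("stay pre",delta(P+[0,0,.08],R))
E
```

```text
grasp viewer [-0.1299 -0.039   0.3025] shield 36.8 0.3182 stay 63.0 0.2442
tilt 0.2 j [ -8.1  20.8  31.6 112.8 -13.7  50.3  86.5] F [ 1.4 -0.3 -1.2] op 0.032698382713197124 0.0 t 10.275
stay pre (array([-0.0042, -0.0396, -0.1325]), array([ 0.003, -0.003, -0.007]))
```

Request:
{"op": "servo_tool", "data": {"commands": [[[-0.004,-0.04,-0.05],[0.003,-0.003,-0.007],0.38],[[-0.004,-0.04,-0.1],[0.003,-0.003,-0.007],0.38],[[-0.004,-0.04,-0.1325],[0.003,-0.003,-0.007],0.38],[[-0.004,-0.04,-0.1325],[0.003,-0.003,-0.007],0.38]]}}

```text
clock: 10.78
position: [0.5047, -0.2377, 0.1498]
tcp_rot: [[-0.819, 0.574, -0.004], [0.574, 0.819, 0.005], [0.006, 0.001, -1.0]]
contact_force: [0.5, -0.2, 0.4]
opening: 0.032
grip_force: 0.0
```

```bash
python3 - <<'E'
from h import *
np.set_printoptions(precision=4,suppress=True)
q=np.load("q.npy");shield()
p=wrist();cv2.imwrite("pics/w3.png",p["color"])
for t in("stay_end","stay_pivot"):
  r=spotter.pinpoint(p,t)
  if r: print(t,r[0],atz(p,r[0]["at"],.085),w(q,LOC[t]))
R=goal(q,0);P=w(q,LOC["stay_end"])+.014*R[:,2]
print(delta(P,R))
E
```

```text
grasp viewer [-0.1676 -0.0563  0.1688] shield 11.0 0.2981 stay 29.4 0.1706
tilt 0.4 j [  2.4  31.4  25.  118.9 -23.   34.7  98.4] F [ 0.5 -0.2  0.4] op 0.031984677336993526 0.0 t 10.775
stay_end {'at': [0.5027, 0.546], 'confidence': 0.68} [ 0.5054 -0.2383  0.085 ] [ 0.5077 -0.2366  0.085 ]
stay_pivot {'at': [0.8596, 0.6476], 'confidence': 0.64} [ 0.619  -0.1356  0.085 ] [ 0.6211 -0.1374  0.085 ]
(array([ 0.0008,  0.0024, -0.0825]), array([-0.002,  0.003,  0.007]))
```

View pics/w3.png

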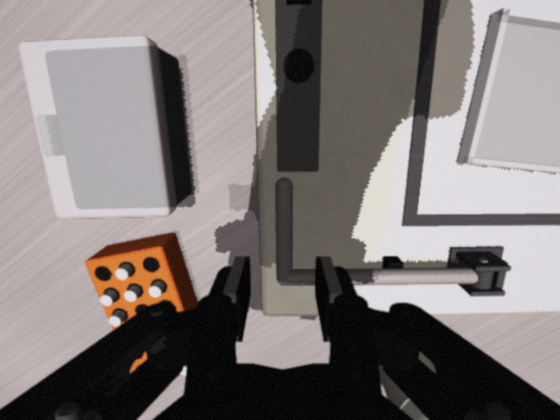

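The end bar is at column 285, rows 185–275, between the fingers. I'll grip it and swing it up.

```bash
python3 - <<'E'
from arc import *
ths=[0,2,5,9,14,20,27,34,41,48,55,62,69,76,83,90,96,101,105,108,110.5]
plan((-.019,.085),.146,-.058,[(t,0) for t in ths])
E
```

```text
call from (0, 0)
[[0.0001, 0.0001, 0.0051], [0.0, 0.0, 0.0]] (2, 0)
[[0.0003, 0.0005, 0.0127], [0.0, 0.0, 0.0]] (5, 0)
[[0.001, 0.0015, 0.0228], [0.0, 0.0, 0.0]] (9, 0)
[[0.0025, 0.0036, 0.0353], [0.0, 0.0, 0.0]] (14, 0)
[[0.005, 0.0072, 0.0499], [0.0, 0.0, 0.0]] (20, 0)
call from (20, 0)
[[0.004, 0.0058, 0.0163], [0.0, 0.0, 0.0]] (27, 0)
[[0.0092, 0.0133, 0.0317], [0.0, 0.0, 0.0]] (34, 0)
[[0.0153, 0.0222, 0.0458], [0.0, 0.0, 0.0]] (41, 0)
[[0.0224, 0.0325, 0.0586], [0.0, 0.0, 0.0]] (48, 0)
[[0.0304, 0.044, 0.0697], [0.0, 0.0, 0.0]] (55, 0)
call from (55, 0)
[[0.0086, 0.0125, 0.0093], [0.0, 0.0, 0.0]] (62, 0)
[[0.0179, 0.0259, 0.0167], [0.0, 0.0, 0.0]] (69, 0)
[[0.0275, 0.0398, 0.0221], [0.0, 0.0, 0.0]] (76, 0)
[[0.0375, 0.0543, 0.0253], [0.0, 0.0, 0.0]] (83, 0)
[[0.0476, 0.0689, 0.0264], [0.0, 0.0, 0.0]] (90, 0)
call from (90, 0)
[[0.0087, 0.0126, -0.0008], [0.0, 0.0, 0.0]] (96, 0)
[[0.0158, 0.0229, -0.0027], [0.0, 0.0, 0.0]] (101, 0)
[[0.0215, 0.0311, -0.005], [0.0, 0.0, 0.0]] (105, 0)
[[0.0256, 0.0371, -0.0071], [0.0, 0.0, 0.0]] (108, 0)
[[0.0291, 0.0421, -0.0092], [0.0, 0.0, 0.0]] (110.5, 0)
```

Request:
{"op": "servo_tool", "data": {"commands": [[[0.001,0.0,-0.045],[0,0,0],0.38],[[0.001,0.0,-0.079],[0,0,0],0.38],[[0.001,0.0,-0.079],[0,0,0],0.38],[[0.001,0.0,-0.079],[0,0,0],0.05],[[0.001,0.0,-0.079],[0,0,0],0.05]], "grip_force": 30}}

```text
clock: 11.55
position: [0.5085, -0.239, 0.0756]
tcp_rot: [[-0.819, 0.574, 0.005], [0.574, 0.819, 0.002], [-0.003, 0.004, -1.0]]
contact_force: [0.4, 1.7, 3.7]
opening: 0.0108
grip_force: 29.8
```

Request:
{"op": "servo_tool", "data": {"commands": [[[0,0,0],[0,0,0],0.05],[[0,0,0],[0,0,0],0.05]]}}

```text
clock: 11.8
position: [0.5085, -0.239, 0.0755]
tcp_rot: [[-0.819, 0.574, 0.005], [0.574, 0.819, 0.002], [-0.003, 0.004, -1.0]]
contact_force: [0.4, 2.8, 8.2]
opening: 0.0105
grip_force: 30.2
```

```bash
python3 -c "
from h import *;shield()"
```

```text
grasp viewer [-0.1666 -0.0601  0.0945] shield -3.4 0.2921 stay 3.7 0.1479
tilt 0.3 j [  6.8  37.6  18.9 121.1 -28.1  25.3 102.7] F [0.4 2.8 8.2] op 0.010453464250873616 30.237684845924377 t 11.8
```

Request:
{"op": "servo_tool", "data": {"commands": [[[0,0,0.005],[0,0,0],0.05],[[0.0003,0.0005,0.0127],[0,0,0],0.05],[[0.001,0.0015,0.0228],[0,0,0],0.05],[[0.0025,0.0036,0.0353],[0,0,0],0.05],[[0.005,0.0072,0.0499],[0,0,0],0.05]]}}

```text
clock: 12.42
position: [0.5128, -0.2325, 0.1247]
tcp_rot: [[-0.818, 0.575, 0.003], [0.575, 0.818, 0.001], [-0.002, 0.002, -1.0]]
contact_force: [5.5, -1.4, -2.7]
opening: 0.0105
grip_force: 29.2
```

Request:
{"op": "servo_tool", "data": {"commands": [[[0.004,0.0058,0.0163],[0,0,0],0.05],[[0.0092,0.0133,0.0317],[0,0,0],0.05],[[0.0153,0.0222,0.0458],[0,0,0],0.05],[[0.0224,0.0325,0.0586],[0,0,0],0.05],[[0.0304,0.044,0.0697],[0,0,0],0.05]]}}

```text
clock: 13.05
position: [0.5411, -0.1915, 0.1956]
tcp_rot: [[-0.816, 0.578, 0.002], [0.578, 0.816, -0.002], [-0.003, -0.0, -1.0]]
contact_force: [-0.5, -6.7, 4.7]
opening: 0.0104
grip_force: 29.6
```

```bash
python3 -c "
from h import *;shield()"
```

```text
grasp viewer [-0.1089 -0.0599  0.2146] shield 23.7 0.2554 stay 55.2 0.1577
tilt 0.1 j [ -6.2  28.9  29.1 115.1 -21.   40.9  90.6] F [-0.5 -6.7  4.7] op 0.010386225597758607 29.61341232061386 t 13.05
```

Request:
{"op": "servo_tool", "data": {"commands": [[[0.0086,0.0125,0.0093],[0,0,0],0.05],[[0.0179,0.0259,0.0167],[0,0,0],0.05],[[0.0275,0.0398,0.0221],[0,0,0],0.05],[[0.0375,0.0543,0.0253],[0,0,0],0.05],[[0.0476,0.0689,0.0264],[0,0,0],0.05]]}}

```text
clock: 13.68
position: [0.5906, -0.1202, 0.2219]
tcp_rot: [[-0.818, 0.576, 0.004], [0.576, 0.818, 0.001], [-0.003, 0.003, -1.0]]
contact_force: [2.6, -3.4, -3.0]
opening: 0.0104
grip_force: 31.6
```

Request:
{"op": "servo_tool", "data": {"commands": [[[0.0087,0.0126,-0.0008],[0,0,0],0.05],[[0.0158,0.0229,-0.0027],[0,0,0],0.05],[[0.0215,0.0311,-0.005],[0,0,0],0.05],[[0.0256,0.0371,-0.0071],[0,0,0],0.05],[[0.0285,0.0415,-0.0088],[0,0,0],0.05]]}}

```text
clock: 14.3
position: [0.6195, -0.0783, 0.2113]
tcp_rot: [[-0.818, 0.575, 0.003], [0.575, 0.818, 0.0], [-0.002, 0.002, -1.0]]
contact_force: [4.9, -4.6, 0.8]
opening: 0.0108
grip_force: 33.2
```

```bash
python3 -c "
from h import *;shield()"
```

```text
grasp viewer [ 0.0287 -0.0601  0.2303] shield 50.9 0.1526 stay 108.2 0.153
tilt 0.2 j [-17.7  31.2  29.9 107.9 -21.1  46.1  78.3] F [ 4.9 -4.6  0.8] op 0.010842135347210822 33.18409502506256 t 14.3
```

Request:
{"op": "servo_tool", "data": {"commands": [[[0.0022,0.0032,-0.001],[0,0,0],0.05],[[0.0022,0.0032,-0.001],[0,0,0],0.2],[[0.0022,0.0032,-0.001],[0,0,0],0.4],[[0.0022,0.0032,-0.001],[0,0,0],0.4],[[0.0022,0.0032,0.03],[0,0,0],0.4]]}}

```text
clock: 14.92
position: [0.6194, -0.0737, 0.2394]
tcp_rot: [[-0.819, 0.574, -0.003], [0.574, 0.819, 0.003], [0.004, 0.0, -1.0]]
contact_force: [0.3, 0.4, -0.2]
opening: 0.0339
grip_force: 0.0
```

Request:
{"op": "servo_tool", "data": {"commands": [[[0,0,0.04],[0,0,0],0.4],[[-0.03,-0.04,0.08],[0,0,0],0.4],[[-0.06,-0.08,0.12],[0,0,0],0.4],[[-0.06,-0.08,0.12],[0,0,0],0.4]]}}

```text
clock: 15.42
position: [0.5593, -0.1586, 0.3645]
tcp_rot: [[-0.815, 0.58, 0.007], [0.58, 0.815, 0.001], [-0.005, 0.005, -1.0]]
contact_force: [0.8, 0.1, -0.3]
opening: 0.0347
grip_force: 0.0
```

```bash
python3 - <<'E'
from h import *
np.set_printoptions(precision=4,suppress=True)
shield()
q=np.load("q.npy")
p=read_camera("scene");t=read_camera("top");cv2.imwrite("pics/s4.png",p["color"])
for n in("handle","stay_end"):
 rs=[]
 for c in(p,t):
  r=spotter.pinpoint(c,n); print(n,r[:1]); 
  if r: rs.append(ray(c,r[0]["at"]))
 if len(rs)==2: print(tri(rs))
print("exp",w(q,(.165,0,.3385)),w(q,(.036,-.058,.220)))
R=goal(q,30);P=w(q,(.165,0,.3385))+.019*R[:,2]
print("pre",delta(P-.08*R[:,2],R),"in",.08*R[:,2])
E
```

```text
grasp viewer [-0.0716 -0.0561  0.3835] shield 54.1 0.3352 stay 80.0 0.3031
tilt 0.4 j [-16.   19.1  36.3 103.2 -13.   61.5  79.6] F [ 0.8  0.1 -0.3] op 0.03471343124802564 0.0 t 15.425
handle [{'at': [0.597, 0.3436], 'confidence': 0.9}]
handle [{'at': [0.3689, 0.3236], 'confidence': 0.86}]
[0.6476 0.0673 0.3372]
stay_end [{'at': [0.4695, 0.4443], 'confidence': 0.92}]
stay_end [{'at': [0.5255, 0.4207], 'confidence': 0.69}]
[ 0.6145 -0.0721  0.2176]
exp [0.6474 0.0679 0.3385] [ 0.6219 -0.0712  0.22  ]
pre (array([0.0689, 0.1956, 0.0316]), array([ 0.427, -0.299,  0.005])) in [ 0.0227  0.0329 -0.0693]
```

View pics/s4.png

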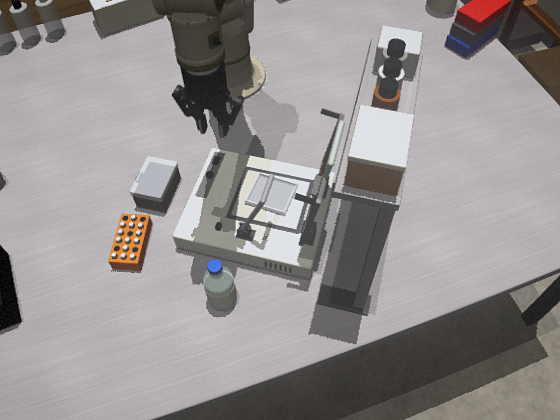

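The shield leans at about (335,145), and the stay stands on its stop with its end near (263,187). The measured positions match the expected ones. Next I'll regrasp the handle.

Request:
{"op": "servo_tool", "data": {"commands": [[[0.0,0.04,0.03],[0.17,-0.12,0],0.4],[[0.02,0.09,0.04],[0.33,-0.23,0.003],0.4],[[0.045,0.14,0.04],[0.427,-0.299,0.005],0.4],[[0.069,0.195,0.035],[0.427,-0.299,0.005],0.4],[[0.069,0.195,0.032],[0.427,-0.299,0.005],0.4]]}}

```text
clock: 16.35
position: [0.6304, 0.0469, 0.3911]
tcp_rot: [[-0.826, 0.489, 0.28], [0.564, 0.715, 0.414], [0.002, 0.5, -0.866]]
contact_force: [-0.2, -0.6, 0.2]
opening: 0.034
grip_force: 0.0
```

Request:
{"op": "servo_tool", "data": {"commands": [[[0,0,0],[0,0,0],0.4]]}}

```text
clock: 16.48
position: [0.6298, 0.0415, 0.3916]
tcp_rot: [[-0.822, 0.494, 0.284], [0.569, 0.712, 0.41], [0.0, 0.499, -0.867]]
contact_force: [0.5, -1.1, 0.5]
opening: 0.0344
grip_force: 0.0
```

```bash
python3 - <<'E'
from h import *
np.set_printoptions(precision=4,suppress=True)
shield()
q=np.load("q.npy")
p=wrist();r=spotter.pinpoint(p,"handle")
H=w(q,(.165,0,.3385))
print(r[:1],proj(p,H)/[560,420],H, r and atz(p,r[0]["at"],.3385))
R=goal(q,30);P=H+.019*R[:,2]
print(delta(P,R))
E
```

```text
grasp viewer [ 0.1237 -0.0005  0.4081] shield 89.7 0.2961 stay 113.8 0.3532
tilt 29.9 j [-15.1  15.6  24.6 108.  -43.6  51.9  89.3] F [ 0.5 -1.1  0.5] op 0.03435232178541801 0.0 t 16.475
[{'at': [0.5041, 0.5436], 'confidence': 0.85}] [0.5046 0.5433] [0.6474 0.0679 0.3385] [0.6474 0.0677 0.3385]
(array([ 0.0229,  0.0357, -0.0705]), array([0.001, 0.   , 0.004]))
```

Request:
{"op": "servo_tool", "data": {"commands": [[[0.012,0.018,-0.035],[0,0,0],0.4],[[0.0225,0.035,-0.07],[0,0,0],0.4],[[0.0225,0.035,-0.07],[0,0,0],0.4],[[0.0225,0.035,-0.07],[0,0,0],0.05],[[0.0225,0.035,-0.07],[0,0,0],0.05]], "grip_force": 40}}

```text
clock: 17.2
position: [0.6522, 0.0737, 0.3234]
tcp_rot: [[-0.82, 0.495, 0.287], [0.572, 0.711, 0.409], [-0.002, 0.5, -0.866]]
contact_force: [-3.0, -4.6, -2.8]
opening: 0.0111
grip_force: 39.3
```

Request:
{"op": "servo_tool", "data": {"commands": [[[0,0,0],[0,0,0],0.05],[[0,0,0],[0,0,0],0.05]]}}

```text
clock: 17.45
position: [0.6522, 0.0738, 0.3234]
tcp_rot: [[-0.82, 0.495, 0.287], [0.572, 0.711, 0.409], [-0.002, 0.5, -0.866]]
contact_force: [-3.3, -6.1, -2.9]
opening: 0.0117
grip_force: 39.5
```

```bash
python3 - <<'E'
from arc import *
shield()
ths=[100,99,97,94,90,86,82,78,74,70,67,64,62,60,58.5,57,56.5,56,55.5,55,54.6]
plan((.125,.112),.230,0,[(t,15+15*(t-55)/45) for t in ths])
E
```

```text
grasp viewer [ 0.163  -0.0005  0.3399] shield 99.5 0.231 stay 125.5 0.3132
tilt 30.0 j [-15.3  20.8  21.3 111.1 -50.4  44.4  94.6] F [-3.3 -6.1 -2.9] op 0.011718265783624206 39.46860909461975 t 17.45
call from (100, 30.0)
[[-0.0023, -0.0033, 0.0006], [-0.005, 0.003, 0.0]] (99, 29.666666666666664)
[[-0.0069, -0.01, 0.0016], [-0.014, 0.01, 0.0]] (97, 29.0)
[[-0.0139, -0.0201, 0.0026], [-0.029, 0.02, -0.0]] (94, 28.0)
[[-0.0232, -0.0337, 0.003], [-0.048, 0.033, -0.0]] (90, 26.666666666666664)
[[-0.0326, -0.0472, 0.0022], [-0.067, 0.046, 0.0]] (86, 25.333333333333336)
call from (86, 25.333333333333336)
[[-0.0093, -0.0135, -0.0019], [-0.019, 0.013, -0.0]] (82, 24.0)
[[-0.0185, -0.0268, -0.0048], [-0.038, 0.026, -0.0]] (78, 22.666666666666668)
[[-0.0276, -0.04, -0.0089], [-0.057, 0.04, -0.0]] (74, 21.333333333333332)
[[-0.0365, -0.0529, -0.014], [-0.077, 0.053, 0.0]] (70, 20.0)
[[-0.0431, -0.0623, -0.0185], [-0.091, 0.063, 0.0]] (67, 19.0)
call from (67, 19.0)
[[-0.0064, -0.0093, -0.0051], [-0.014, 0.01, -0.0]] (64, 18.0)
[[-0.0106, -0.0153, -0.0088], [-0.024, 0.017, -0.0]] (62, 17.333333333333332)
[[-0.0147, -0.0213, -0.0128], [-0.034, 0.023, -0.0]] (60, 16.666666666666668)
[[-0.0177, -0.0257, -0.0159], [-0.041, 0.028, -0.0]] (58.5, 16.166666666666668)
[[-0.0207, -0.03, -0.0192], [-0.048, 0.033, -0.0]] (57, 15.666666666666666)
call from (57, 15.666666666666666)
[[-0.001, -0.0014, -0.0011], [-0.002, 0.002, -0.0]] (56.5, 15.5)
[[-0.002, -0.0028, -0.0022], [-0.005, 0.003, -0.0]] (56, 15.333333333333334)
[[-0.0029, -0.0043, -0.0034], [-0.007, 0.005, -0.0]] (55.5, 15.166666666666666)
[[-0.0039, -0.0057, -0.0045], [-0.01, 0.007, -0.0]] (55, 15.0)
[[-0.0047, -0.0068, -0.0055], [-0.011, 0.008, -0.0]] (54.6, 14.866666666666667)
```

Request:
{"op": "servo_tool", "data": {"commands": [[[-0.0023,-0.0033,0.0006],[-0.005,0.003,0],0.05],[[-0.0069,-0.01,0.0016],[-0.014,0.01,0],0.05],[[-0.0139,-0.0201,0.0026],[-0.029,0.02,0],0.05],[[-0.0232,-0.0337,0.003],[-0.048,0.033,0],0.05],[[-0.0326,-0.0472,0.0022],[-0.067,0.046,0],0.05]]}}

```text
clock: 18.08
position: [0.6203, 0.028, 0.3268]
tcp_rot: [[-0.821, 0.514, 0.248], [0.571, 0.742, 0.351], [-0.003, 0.43, -0.903]]
contact_force: [2.3, -0.3, 8.4]
opening: 0.0114
grip_force: 40.4
```

Request:
{"op": "servo_tool", "data": {"commands": [[[-0.0093,-0.0135,-0.0019],[-0.019,0.013,0],0.05],[[-0.0185,-0.0268,-0.0048],[-0.038,0.026,0],0.05],[[-0.0276,-0.04,-0.0089],[-0.057,0.04,0],0.05],[[-0.0365,-0.0529,-0.014],[-0.077,0.053,0],0.05],[[-0.0431,-0.0623,-0.0185],[-0.091,0.063,0],0.05]]}}

```text
clock: 18.7
position: [0.5763, -0.035, 0.3063]
tcp_rot: [[-0.821, 0.54, 0.187], [0.571, 0.777, 0.265], [-0.002, 0.324, -0.946]]
contact_force: [6.8, -3.6, -2.2]
opening: 0.0112
grip_force: 42.0
```

```bash
python3 -c "
from h import *;shield()"
```

```text
grasp viewer [3.370e-02 1.000e-04 3.242e-01] shield 66.7 0.231 stay 102.4 0.245
tilt 18.9 j [-14.   18.4  28.1 114.6 -36.4  47.5  92.2] F [ 6.8 -3.6 -2.2] op 0.01124937380781118 41.96497678756714 t 18.7
```

Request:
{"op": "servo_tool", "data": {"commands": [[[-0.0064,-0.0093,-0.0051],[-0.014,0.01,0],0.05],[[-0.0106,-0.0153,-0.0088],[-0.024,0.017,0],0.05],[[-0.0147,-0.0213,-0.0128],[-0.034,0.023,0],0.05],[[-0.0177,-0.0257,-0.0159],[-0.041,0.028,0],0.05],[[-0.0207,-0.03,-0.0192],[-0.048,0.033,0],0.05]]}}

```text
clock: 19.32
position: [0.5557, -0.0641, 0.2872]
tcp_rot: [[-0.822, 0.549, 0.155], [0.57, 0.791, 0.221], [-0.002, 0.27, -0.963]]
contact_force: [6.1, -0.2, -5.4]
opening: 0.0113
grip_force: 41.5
```

```bash
python3 -c "
from h import *;shield()"
```

```text
grasp viewer [-0.0009  0.0005  0.3055] shield 57.0 0.2308 stay 94.7 0.2212
tilt 15.7 j [-13.2  19.   29.4 116.3 -33.8  46.5  93.2] F [ 6.1 -0.2 -5.4] op 0.011271838713082964 41.531206369400024 t 19.325
```

Request:
{"op": "servo_tool", "data": {"commands": [[[-0.001,-0.0014,-0.0011],[-0.002,0.002,0],0.05],[[-0.002,-0.0028,-0.0022],[-0.005,0.003,0],0.05]]}}

```text
clock: 19.58
position: [0.554, -0.0667, 0.2849]
tcp_rot: [[-0.822, 0.549, 0.152], [0.57, 0.793, 0.216], [-0.002, 0.264, -0.964]]
contact_force: [4.2, -3.7, 0.7]
opening: 0.0117
grip_force: 42.7
```

```bash
python3 -c "
from h import *;shield();p=read_camera('scene');cv2.imwrite('pics/s5.png',p['color'][90:290,170:400].repeat(3,0).repeat(3,1))"
```

```text
grasp viewer [-0.0039  0.0004  0.3032] shield 56.0 0.2306 stay 94.0 0.2188
tilt 15.3 j [-13.1  19.1  29.5 116.5 -33.6  46.3  93.4] F [ 4.2 -3.7  0.7] op 0.011715690765194414 42.71194338798523 t 19.575
```

View pics/s5.png

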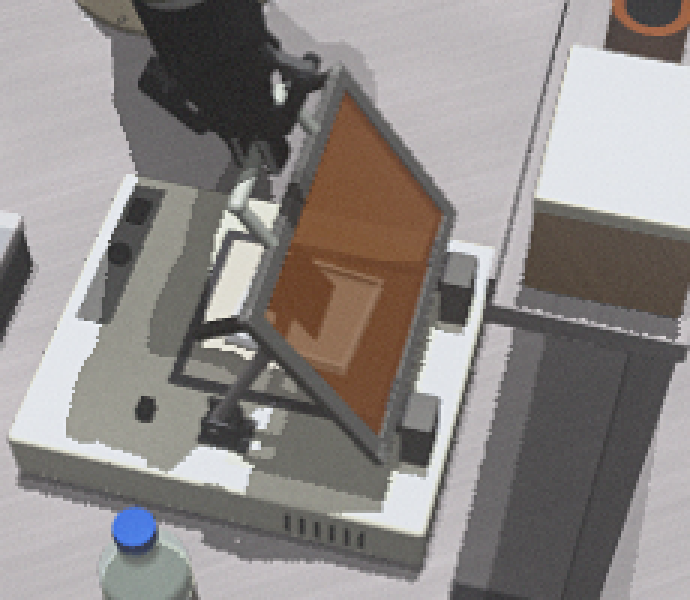

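The shield is just above the stay: the rod at crop (245,385) meets the shield's underside. I'll ease it down and watch the force.

Request:
{"op": "servo_tool", "data": {"commands": [[[-0.0005,-0.0007,-0.0006],[0,0,0],0.05],[[-0.0009,-0.0015,-0.0012],[0,0,0],0.05],[[-0.0015,-0.0022,-0.0018],[0,0,0],0.05],[[-0.0019,-0.0029,-0.0023],[0,0,0],0.05],[[-0.0019,-0.0029,-0.0023],[0,0,0],0.05]]}}

```text
clock: 20.25
position: [0.5522, -0.0693, 0.2828]
tcp_rot: [[-0.822, 0.549, 0.153], [0.57, 0.793, 0.217], [-0.002, 0.265, -0.964]]
contact_force: [3.7, -2.8, -0.2]
opening: 0.0113
grip_force: 42.6
```

```bash
python3 -c "
from h import *;shield()"
```

```text
grasp viewer [-0.0071  0.0005  0.3011] shield 55.1 0.2307 stay 93.2 0.2164
tilt 15.4 j [-12.7  19.2  29.4 116.8 -33.9  46.1  94. ] F [ 3.7 -2.8 -0.2] op 0.011324914146635038 42.621901631355286 t 20.25
```

Request:
{"op": "servo_tool", "data": {"commands": [[[-0.0004,-0.0006,-0.0005],[0,0,0],0.05],[[-0.0008,-0.0011,-0.001],[0,0,0],0.05],[[-0.0008,-0.0011,-0.001],[0,0,0],0.05]]}}

```text
clock: 20.62
position: [0.5512, -0.0705, 0.2819]
tcp_rot: [[-0.821, 0.549, 0.153], [0.57, 0.792, 0.217], [-0.002, 0.265, -0.964]]
contact_force: [3.2, -2.8, 2.9]
opening: 0.0116
grip_force: 42.6
```

```bash
python3 -c "
from h import *;shield()"
```

```text
grasp viewer [-0.0087  0.0005  0.3002] shield 54.6 0.2309 stay 92.7 0.2155
tilt 15.4 j [-12.5  19.2  29.4 116.9 -33.9  46.   94.2] F [ 3.2 -2.8  2.9] op 0.011590691793362562 42.63900876045227 t 20.625
```

Request:
{"op": "servo_tool", "data": {"commands": [[[-0.0005,-0.0007,-0.0006],[0,0,0],0.05],[[-0.001,-0.0014,-0.0012],[0,0,0],0.05],[[-0.001,-0.0014,-0.0012],[0,0,0],0.05]]}}

```text
clock: 21.0
position: [0.5504, -0.0717, 0.281]
tcp_rot: [[-0.822, 0.549, 0.153], [0.57, 0.792, 0.217], [-0.002, 0.265, -0.964]]
contact_force: [2.5, -1.6, 5.3]
opening: 0.0115
grip_force: 42.9
```

Request:
{"op": "servo_tool", "data": {"commands": [[[-0.0005,-0.0007,-0.0006],[0,0,0],0.05],[[-0.001,-0.0014,-0.0012],[0,0,0],0.05],[[-0.001,-0.0014,-0.0012],[0,0,0],0.05]]}}

```text
clock: 21.38
position: [0.5503, -0.0719, 0.2807]
tcp_rot: [[-0.822, 0.548, 0.155], [0.569, 0.793, 0.219], [-0.003, 0.268, -0.963]]
contact_force: [1.8, 1.6, 11.8]
opening: 0.011
grip_force: 43.5
```

```bash
python3 -c "
from h import *;shield()"
```

```text
grasp viewer [-0.0104  0.0005  0.299 ] shield 54.1 0.2309 stay 92.3 0.2142
tilt 15.5 j [-12.1  19.2  29.2 117.1 -34.3  45.8  94.8] F [ 1.8  1.6 11.8] op 0.011014471894944191 43.474937081336975 t 21.375
```

Request:
{"op": "servo_tool", "data": {"commands": [[[0.0005,0.0008,0.0008],[0,0,0],0.05],[[0.0005,0.0008,0.0008],[0,0,0],0.2],[[0.0005,0.0008,0.0008],[0,0,0],0.38],[[0.0005,0.0008,0.0008],[0,0,0],0.38],[[-0.002,-0.003,0.02],[0,0,0],0.38]], "grip_force": 20}}

```text
clock: 22.0
position: [0.5464, -0.0757, 0.2983]
tcp_rot: [[-0.822, 0.55, 0.149], [0.57, 0.793, 0.217], [0.001, 0.263, -0.965]]
contact_force: [-0.8, -0.6, -0.2]
opening: 0.0324
grip_force: 0.0
```

Request:
{"op": "servo_tool", "data": {"commands": [[[-0.005,-0.007,0.03],[0,0,0],0.38],[[-0.012,-0.017,0.075],[0,0,0],0.38],[[-0.04,-0.05,0.12],[0,0,0],0.38],[[-0.07,-0.1,0.15],[0,0,0],0.38],[[-0.07,-0.1,0.15],[0,0,0],0.38]]}}

```text
clock: 22.62
position: [0.4756, -0.1805, 0.452]
tcp_rot: [[-0.818, 0.553, 0.158], [0.575, 0.789, 0.214], [-0.006, 0.266, -0.964]]
contact_force: [0.3, 0.8, -0.3]
opening: 0.0326
grip_force: 0.0
```

```bash
python3 - <<'E'
from h import *
np.set_printoptions(precision=4,suppress=True)
shield()
q=np.load("q.npy")
p=read_camera("scene");t=read_camera("top");cv2.imwrite('pics/s6.png',p['color'][90:290,170:400].repeat(3,0).repeat(3,1))
rs=[]
for n in("handle","stay_end","gel_tray","reagent_bottle","tube_rack","tip_box"):
 rs=[]
 for c in(p,t):
  r=spotter.pinpoint(c,n)
  if r: rs.append(ray(c,r[0]["at"]))
 if len(rs)==2: print(n,tri(rs))
print("exp",w(q,(-.007,0,.300)),w(q,(.036,-.058,.220)))
E
```

```text
grasp viewer [-0.1422  0.0004  0.4703] shield 53.3 0.4469 stay 72.3 0.4045
tilt 15.4 j [ -8.7   7.   37.9 105.9 -21.2  68.   91.7] F [ 0.3  0.8 -0.3] op 0.03260658316043286 0.0 t 22.625
handle [ 0.5487 -0.0766  0.3078]
reagent_bottle [ 0.7306 -0.2204  0.0061]
tip_box [ 0.3771 -0.3048 -0.0015]
exp [ 0.5497 -0.0736  0.3   ] [ 0.6219 -0.0712  0.22  ]
```

View pics/s6.png

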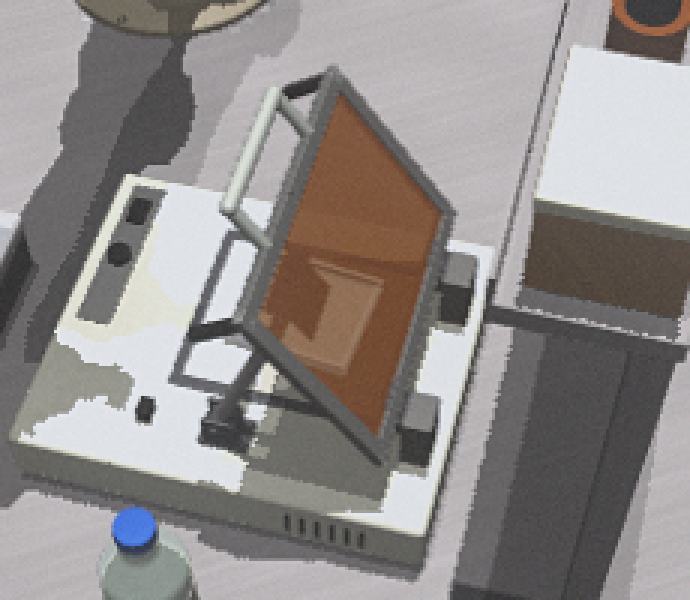

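The shield rests open on the stay, whose rod shows at crop (240,380). The handle is free at (250,150), the tray is in place and the gripper is clear, so I'll hand in.

```bash
python3 -c "
from workcell import ticket
print(ticket.hand_in())"
```

```text
the job is handed in; nothing more can be done
None
```

The shield is propped on the raised stay at about its 0.96 rad resting angle. It was lowered in the grip until it made contact, the tray looked in place and the arm touched nothing else that I saw; the job was handed in about 23 s in, with no verdict returned.

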